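# Charge a mill jar through a sprung gate

## Robot

A 6-joint arm with a two-finger parallel gripper is mounted at the origin on a cart in front of the work surface, level with it; the furniture and walls round the work are solid. World frame = base frame: x ahead of the robot, y to its left, z up, the work surface at z = 0. Lengths are in mm, angles in rad, forces in N, time in s.
With the tool pointing down it reaches from about 350 to 875 mm from the base axis. Payload 4.2 kg.
Tool frame: the origin (TCP) lies at the very end of the fingers, on their centre line; the grasp point (between the pads) lies arm.hold_point_z behind it (arm.hold_point_z is the distance from the TCP to the grasp point, in mm); y points along the fingers, x is the direction in which the jaws open and shut, and the axes are right-handed (so a half turn about y gives the same grasp; the last joint's range is limited). The gripper opens to 85 mm and grips with 20 to 120 N. Pads are 22 mm wide; open, the fingers measure 114 mm over their backs; the gripper's body (76 mm by 85 mm) begins 54 mm behind the grasp point. The pads swing forward as they close: fully open they stand 13 mm farther back than shut.
Start: joints at [1.402, 0.385, 0.008, 0, -1.194, -0.259], TCP at [259.26, 568.668, 231.312] pointing down, gripper open.
Joint ranges: [-3.14, 3.14], [-1.21, 2.06], [-1.07, 1.41], [-3.16, 2.05], [-2.99, -0.16], [-3.1, 3.1]. Speed limits (rad/s): [2.79, 2.79, 3.14, 3.14, 3.14, 3.14].

## Interface

Orientations are given as a unit quaternion [x, y, z, w].
In Python, from bench import arm gives the robot as it stands.
- The arm moves only by the shell command python3 -m creep 'ROWS'. ROWS is JSON, a list of rows, each a list of 3 entries, a list of its own where there are three numbers: the shift along the world's x, y, z in mm, then the turn, a rotation vector about the world's x, y, z in rad, then the gripper command: -1 is shut, 1 is fully open, values between are in proportion. In form: [[[dx, dy, dz], [wx, wy, wz], jaw], ...]. A call has 1 to 12 rows; each row is the pose to reach, as a shift and turn from the pose commanded when the call began; what a row does not reach only later rows make up. A row lasts 1/12 s, in which the tool goes at most 41.7 mm and 7.16 degrees, less where a joint would pass 70% of its speed; a pose out of reach is approached as far as the arm can. A call with a gripper value outside its range is refused whole. The fingers move at their own pace and stop on an object; the grip force is fixed at half the most. Time passes only in rows, so rows that repeat a pose let the fingers close. It gives the time, the measured TCP pose, the force and the opening at its end, in the units of the state.
- arm.read_state(): the state, without advancing time (a new reading comes with each control period).
- arm.get_image(name): name is "scene" or "side" or "wrist"; returns (picture, depth): 400x640x3 uint8, red, green, blue; 400x640 float32, mm along the optical axis (not along the pixel's ray), 0 where there is no reading.
- arm.camera_params(name): a dict with "camera_matrix" (3x3 intrinsics, pixels), "extrinsics" (4x4, takes a point from world to camera coordinates); the wrist camera has in their place "T_tool_cam" (4x4, takes a point from camera to tool coordinates, whose origin is the TCP and whose axes are the tool frame's). Camera axes: x right, y down, z forward; pixel columns grow to the right and rows downward; lengths in mm; the calibration is good to about 2 mm. A picture is of the moment at which its call begins: read the wrist's pose just before it. camera_params takes no time and is no camera call.
- arm.job_done(): hands the job in, once; it reports no verdict.
The state is a dict: "clock": time; "joints": joint angles; "joint_vel": joint speeds; "joint_efforts": joint torques, N m; "position": TCP position; "ee_rot": TCP orientation; "contact_force": force on the tool from outside, world axes, zero at the start; "wrist_torque": the same for the moment, N m; "gripper_width": finger opening in mm.
Only numpy, scipy, OpenCV 4.12 (cv2) and the standard library are available. Lean on these libraries where they do the work, as an engineer would, in place of code of your own. Each camera call takes 0.05 s, during which the arm holds its last target.

## Task

Charge the white porcelain mill jar with its six grinding balls. Keeping the feeder's gate shut, tip all six balls from the scoop into the hopper and lay the empty scoop back down flat on the bench; then draw the sprung gate up by its red grip to half of its travel, so that the balls run gently down into the jar - never pull it wide open, or they crash down on the porcelain - and leave the jars and the cup standing round about alone. Finish still holding the gate half open, with all six balls in the jar: do not let go.

Things in the scene. Friction and masses are not known exactly. Their poses are not given: they have to be found in the camera images.
- feeder: charging feeder, fixed to the bench: dark base plate 136 x 280 x 8 mm, blue frame, steel hopper and chute, white porcelain jar. Origin: on the bench under the gate. +y points to the hopper end, -y to the jar end (the way the balls run), z up. The chute floor slopes down from the hopper (118 mm up at y = +60 mm) through the gate (y = 0) to a lip over the jar
- hopper_mouth (a point): centre of the hopper's open top, 65 mm along the feeder's +y from its origin, 197 mm above the bench; the opening is 118 mm along y and 122 mm along x, narrowing 45 mm farther down to a chute 64 mm wide along x
- jar_mouth (a point): centre of the rim of the white porcelain jar, 72 mm above the bench; 112 mm wide outside, about 100 mm inside, inner floor 15 mm above the bench; fixed in a rubber ring
- gate (a joint): rise of the steel gate (m): 0 shut, 0.060 fully open, 0.030 half travel. Slides straight up; springs pull it shut with 3 N at the bottom, 1.5 N more per 10 mm, and it weighs 2 N: half travel takes about 10 N, full 14 N. Let go, it snaps shut. A red band on each of its two rods comes level with the top of the dark spring barrel at half travel
- gate_grip (a point): centre of the gate's red grip, the highest part: a bar 82 mm long along the feeder's x, 15 mm thick along y, 16 mm high, 247 mm above the bench while shut, rising with the gate. It stands on two 9 mm posts, 34 mm either side of its middle; 30 mm free below it. Grip it from above across its 15 mm
- scoop_grip (a point): middle of the scoop's wooden handle, where to grip it, 34 mm above the bench. Loose aluminium scoop; handle 17 mm wide, 19 mm high, 100 mm long; bowl 68 mm wide, 36 mm high, its back wall 40 mm ahead of this point. Axes: -y to the mouth, +y to the handle's end, z up. Bowl floor flat for 50 mm, then rising 16 degrees to the lip. About 0.16 kg, with balls 0.23 kg, heavy at the bowl
- scoop_lip (a point): middle of the scoop's open pouring lip: 144 mm ahead (-y) of the handle point, 16 mm lower than it
- ball_0_center (a point): centre of a white ceramic grinding ball, 18 mm across, 12 g; it starts in the scoop and rolls freely
- ball_1_center (a point): centre of a white ceramic grinding ball, 18 mm across, 12 g; it starts in the scoop and rolls freely
- ball_2_center (a point): centre of a white ceramic grinding ball, 18 mm across, 12 g; it starts in the scoop and rolls freely
- ball_3_center (a point): centre of a white ceramic grinding ball, 18 mm across, 12 g; it starts in the scoop and rolls freely
- ball_4_center (a point): centre of a white ceramic grinding ball, 18 mm across, 12 g; it starts in the scoop and rolls freely
- ball_5_center (a point): centre of a white ceramic grinding ball, 18 mm across, 12 g; it starts in the scoop and rolls freely
- jar_gold: small jar with a gold lid, 42 x 42 x 46 mm, origin under it; a bystander
- jar_red: glass pigment jar with a black lid, 52 x 53 x 58 mm, origin under it; a bystander
- cup_small: small dark red cup, 52 x 52 x 36 mm, origin under it; a bystander

How it is judged:
By the outcome, as a careful person would: the job done as asked, in the order asked, and still so for the second after the job is handed in, while the arm keeps its last pose, push and grip.
It also fails if it takes over 72 s, if anything falls off the work surface, if the arm or the gripper's body presses on something with over 40 N, if the wrist force passes 120 N, or if a joint passes its speed limit or range.

## Working session

There is one attempt and no reset: what is moved stays moved. The work goes in short steps, Python scripts to look and compute and a shell command to move; the robot and the scene stay as the last step left them, time stands still between calls to the robot, and variables do not carry over. Pictures are saved under pics/ and viewed, and the job is handed in when it is done.

```bash
ls; mkdir -p pics; python3 - <<'E'
from bench import arm
import cv2,numpy as np
print(arm.read_state(), arm.hold_point_z)
for n in ["scene","side","wrist"]:
    p,d=arm.get_image(n); cv2.imwrite(f"pics/{n}0.png",p[:,:,::-1]); np.savez(f"/tmp/{n}0.npz",p=p,d=d)
    print(n,arm.camera_params(n))
E
```

```text
pics
{'clock': 0.0, 'joints': array([ 1.40164139e+00,  3.85546444e-01,  6.59737083e-03, -4.79580591e-04,
       -1.19402195e+00, -2.58605173e-01]), 'joint_vel': array([ 8.22519640e-04,  1.68421046e-05, -2.82898809e-04,  1.41312088e-04,
        1.12662157e-03, -6.77518629e-05]), 'joint_efforts': array([ 2.55586438e-04, -3.92290914e+01,  1.88393873e+01,  4.18602750e+00,
       -4.69249891e-03,  8.87764529e-09]), 'position': array([259.0105592 , 568.14323397, 230.21945196]), 'ee_rot': array([ 0.38306307, -0.5943063 ,  0.59522849, -0.38179281]), 'contact_force': array([-0.43452025, -0.12800531,  0.32936888]), 'wrist_torque': array([0.00106105, 0.01477887, 0.01480315]), 'gripper_width': 85.49509384156184} 18.700000000000003
scene {'camera_matrix': array([[502.36492533,   0.        , 322.57428609],
       [  0.        , 502.36492533, 202.73413897],
       [  0.        ,   0.        ,   1.        ]]), 'extrinsics': array([[ 8.04384266e-01, -5.93955553e-01,  1.35186488e-02,
        -4.98127740e+02],
       [-4.37412152e-01, -6.07471602e-01, -6.63060225e-01,
         2.12172159e+02],
       [
[... 532 characters left out ...]
 [ 2.36689226e-01,  7.26392668e-01, -6.45237865e-01,
         1.50283137e+03],
       [ 0.00000000e+00,  0.00000000e+00,  0.00000000e+00,
         1.00000000e+00]])}
wrist {'camera_matrix': array([[344.31361946,   0.        , 322.90832255],
       [  0.        , 344.31361946, 202.59041048],
       [  0.        ,   0.        ,   1.        ]]), 'T_tool_cam': array([[ 9.99999729e-01,  2.66573753e-05,  7.36385948e-04,
        -1.03411465e-01],
       [-7.00324961e-04, -2.76422100e-01,  9.61036072e-01,
        -1.42987076e+02],
       [ 2.29172050e-04, -9.61036327e-01, -2.76422006e-01,
         7.11958891e+01],
       [ 0.00000000e+00,  0.00000000e+00,  0.00000000e+00,
         1.00000000e+00]])}
```

View pics/scene0.png

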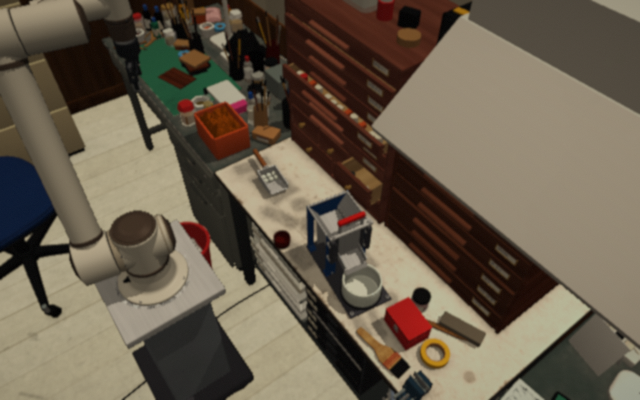

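View pics/side0.png

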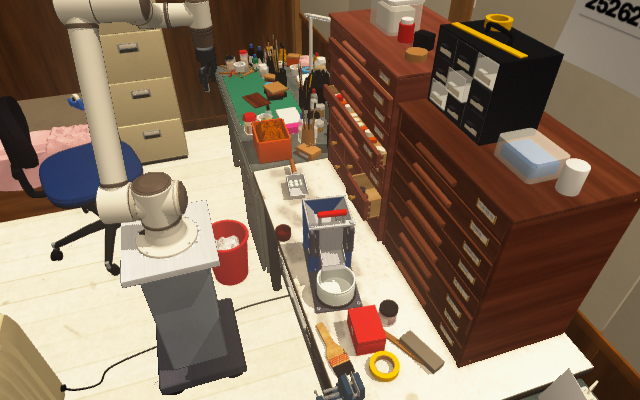

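View pics/wrist0.png

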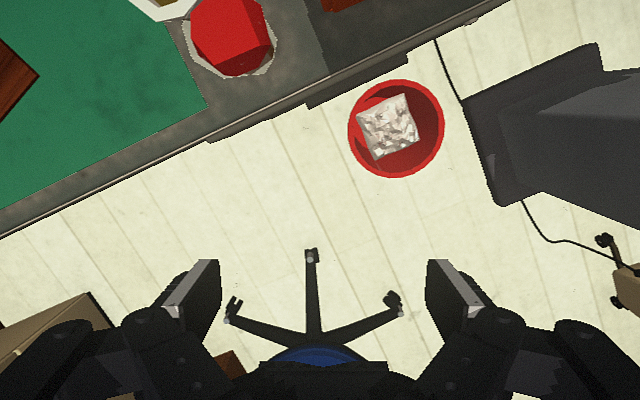

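```bash
cat > h.py <<'E'
import numpy as np,cv2
from bench import arm
from scipy.spatial.transform import Rotation as R
def cam(n): 
    c=arm.camera_params(n); return c["camera_matrix"],c["extrinsics"]
def cloud(n,d,K=None,T=None):
    if K is None: K,T=cam(n)
    v,u=np.mgrid[:d.shape[0],:d.shape[1]]
    P=np.stack([(u-K[0,2])/K[0,0]*d,(v-K[1,2])/K[1,1]*d,d],-1)
    return (P-T[:3,3])@T[:3,:3]
def ray(n,u,v,z):
    K,T=cam(n); r=T[:3,:3].T@np.array([(u-K[0,2])/K[0,0],(v-K[1,2])/K[1,1],1]); o=-T[:3,:3].T@T[:3,3]
    return o+r*(z-o[2])/r[2]
def proj(n,p):
    K,T=cam(n); q=T[:3,:3]@np.array(p,float)+T[:3,3]; q=K@q; return q[:2]/q[2]
def wristT(st):
    A=np.eye(4);A[:3,:3]=R.from_quat(st["ee_rot"]).as_matrix();A[:3,3]=st["position"]
    c=arm.camera_params("wrist"); return c["camera_matrix"],np.linalg.inv(A@c["T_tool_cam"])
E
python3 - <<'E'
from h import *
for n,(x0,y0,w,h) in dict(scene=(210,130,200,190),side=(250,140,170,180)).items():
    p=cv2.imread(f"pics/{n}0.png")[y0:y0+h,x0:x0+w]; 
    cv2.imwrite(f"pics/{n}0z.png",cv2.resize(p,None,fx=3,fy=3,interpolation=cv2.INTER_CUBIC))
    z=np.load(f"/tmp/{n}0.npz"); W=cloud(n,z["d"]); p=z["p"].astype(int)
    red=(p[...,0]>150)&(p[...,1]<60)&(p[...,2]<60)&(W[...,2]>200)&(W[...,2]<300)
    q=W[red]; v,u=np.where(red); print(n,len(q),q.min(0),q.max(0),q.mean(0),u.mean(),v.mean())
    s=(W[...,2]>235)&(W[...,2]<275)&(abs(W[...,0]-np.median(q[:,0]))<100)&(abs(W[...,1]-np.median(q[:,1]))<100)
    q=W[red&s];
    if len(q): 
        c,sz,a=cv2.minAreaRect(q[:,:2].astype(np.float32)); print(c,sz,a)
E
```

```text
scene 69 [ 431.12284464 -333.99833394  250.24148264] [ 502.38201719 -316.58784142  258.55589764] [ 467.1762059  -326.46523286  254.44558435] 351.59420289855075 217.2463768115942
(466.86700439453125, -326.2966003417969) (10.394465446472168, 72.65201568603516) 79.2535629272461
side 156 [ 427.63851471 -336.49163608  241.90143012] [ 505.09740477 -313.1418582   259.5534651 ] [ 465.58221552 -326.13812718  253.70808321] 331.96153846153845 212.76282051282053
(466.348876953125, -325.42291259765625) (15.357060432434082, 77.88117980957031) 78.59835815429688
```

```bash
sleep 1; true
```

```text
(no output)
```

View pics/scene0z.png

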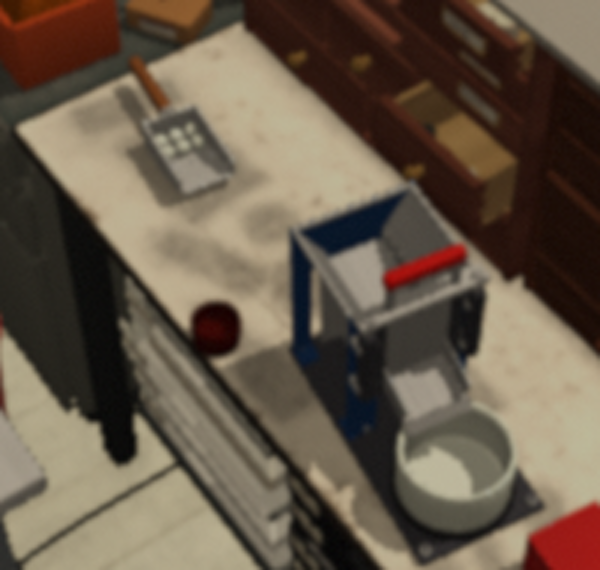

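View pics/side0z.png

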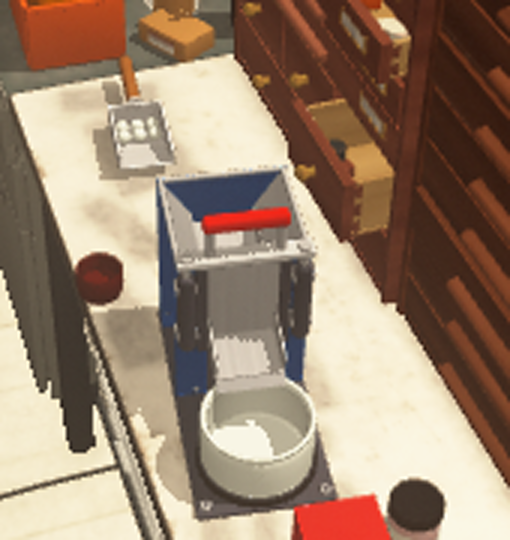

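```bash
python3 - <<'E'
from h import *
from scipy.optimize import least_squares
for n in ["scene","side"]:
    z=np.load(f"/tmp/{n}0.npz"); W=cloud(n,z["d"]); p=z["p"].astype(int)
    near=(abs(W[...,0]-466)<140)&(abs(W[...,1]+340)<260)
    # bar PCA
    red=(p[...,0]>130)&(p[...,1]<70)&(W[...,2]>235)&(W[...,2]<270)&near
    q=W[red][:,:2]; u,s,vt=np.linalg.svd(q-q.mean(0)); print(n,"bar",q.mean(0),np.degrees(np.arctan(vt[0,1]/vt[0,0])))
    # jar rim
    rim=near&(W[...,2]>67)&(W[...,2]<78)&(W[...,1]<-360)
    q=W[rim][:,:2]
    f=lambda t:np.hypot(q[:,0]-t[0],q[:,1]-t[1])-t[2]
    r=least_squares(f,[430,-430,53],loss="soft_l1",f_scale=3); print("rim",len(q),r.x)
    # hopper rim
    hp=near&(W[...,2]>190)&(W[...,2]<203); q=W[hp]
    print("hoprim",len(q),q.min(0),q.max(0)); print(cv2.minAreaRect(q[:,:2].astype(np.float32)))
    # base plate dark
    bp=near&(W[...,2]>3)&(W[...,2]<14)&(p.sum(-1)<200); q=W[bp]; print("plate",len(q),cv2.minAreaRect(q[:,:2].astype(np.float32)))
    # scoop
    m=(W[...,2]>10)&(W[...,2]<60)&(W[...,0]>350)&(W[...,0]<620)&(W[...,1]>-150)&(W[...,1]<200)
    v,u=np.where(m); q=W[m]; c=p[m]
    brown=(c[:,0]-c[:,2]>40)
    print("scoop",m.sum(),q.min(0),q.max(0)); 
    # handle
    hm=m&((p[...,0]-p[...,2])>35)&((p[...,0]<190))
    nl,lab,st,cen=cv2.connectedComponentsWithStats(hm.astype(np.uint8))
    for i in range(1,nl):
        if st[i,4]>15: qq=W[lab==i]; print(" comp",st[i],qq.mean(0),qq.min(0),qq.max(0))
    nl,lab,st,cen=cv2.connectedComponentsWithStats(m.astype(np.uint8))
    for i in range(1,nl):
        if st[i,4]>15: qq=W[lab==i]; print(" all",st[i],qq.mean(0),cv2.minAreaRect(qq[:,:2].astype(np.float32)))
E
```

```text
scene bar [ 465.65232786 -325.69418015] -9.081057639485314
rim 224 [ 454.10122441 -408.71040073   50.33937409]
hoprim 326 [ 402.18121178 -344.32245202  190.00393137] [ 552.67387983 -183.05558538  202.96614087]
((476.1348876953125, -263.7142333984375), (148.76820373535156, 133.08900451660156), 81.2928695678711)
plate 1162 ((425.5049133300781, -354.8609313964844), (153.7342529296875, 523.786865234375), 10.268463134765625)
scoop 689 [ 350.06485301 -149.91583852   10.00687249] [532.78430038 198.72183702  50.46875029]
 comp [259 158   8   9  45] [492.82564211 180.62069614  41.38718648] [483.04373595 159.12050604  29.78368084] [502.38492835 198.72183702  50.46875029]
 comp [275 236   9   7  25] [ 367.65045805 -113.36658866   13.98760132] [ 350.67191064 -137.54689889   10.00687249] [378.13462666 -99.10057878  35.48407149]
 all [257 158  32  37 505] [487.1882981  118.70150848  24.5102293 ] ((488.07763671875, 124.3580322265625), (150.28607177734375, 72.76263427734375), 80.78824615478516)
 all [273 230  18  18 183] [ 374.80464468 -120.85456239   22.61548206] ((374.2182922363281, -122.854553222
[... 381 characters left out ...]
te 93 ((432.21435546875, -337.16729736328125), (107.19941711425781, 499.1644592285156), 14.041488647460938)
scoop 570 [ 350.0170739  -149.18324825   10.03191566] [535.40090194 198.30506439  52.20072106]
 comp [276 224  15  17 191] [ 372.43837774 -119.68473413   24.54819751] [ 350.0170739  -149.18324825   10.03191566] [394.5315064  -93.24191086  41.89964309]
 all [286 167  22  30 371] [486.15302929 123.18865624  25.88837644] ((486.1263122558594, 122.43344116210938), (149.13929748535156, 77.4244155883789), 75.58522033691406)
 all [276 224  15  17 197] [ 372.43400919 -119.62502253   24.62828086] ((372.2801208496094, -121.21749877929688), (55.93827819824219, 44.47217559814453), 89.9146728515625)
```

```bash
python3 - <<'E'
from h import *
for n in ["scene","side"]:
    z=np.load(f"/tmp/{n}0.npz"); W=cloud(n,z["d"]); p=z["p"].astype(int)
    m=(W[...,2]>9)&(W[...,2]<62)&(W[...,0]>400)&(W[...,0]<600)&(W[...,1]>0)&(W[...,1]<290)
    nl,lab,st,cen=cv2.connectedComponentsWithStats(m.astype(np.uint8))
    for i in range(1,nl):
        if st[i,4]>60:
            k=lab==i; q=W[k]; c=p[k]; print(n,st[i],q.min(0),q.max(0),cv2.minAreaRect(q[:,:2].astype(np.float32)))
            b=(c[:,0]-c[:,2]>30)&(c[:,0]<200); qb=q[b]; 
            if len(qb)<10: continue
            u,s,vt=np.linalg.svd(qb[:,:2]-qb[:,:2].mean(0)); print("  handle",b.sum(),qb.mean(0),qb.min(0),qb.max(0),np.degrees(np.arctan2(vt[0,1],vt[0,0])))
            t=(qb[:,:2]-qb[:,:2].mean(0))@vt[0]; print(t.min(),t.max())
            top=qb[qb[:,2]>np.percentile(qb[:,2],50)]; print("  top",top.mean(0))
    print(n,(W[...,2][(abs(W[...,0]-480)<60)&(abs(W[...,1]-0)<40)]).mean())
E
```

```text
scene [253 148  36  47 582] [443.69209423  47.04943675   9.05580256] [527.60688405 256.65233827  50.46875029] ((492.6968994140625, 152.84104919433594), (207.99636840820312, 72.76263427734375), 80.78824615478516)
  handle 114 [498.09934123 200.44144087  40.43518439] [483.04373595  83.87521769  26.08628558] [527.60688405 256.65233827  50.46875029] -89.12150661815512
-56.146159940305296 116.86329576407904
  top [497.23406845 204.9199912   43.96086871]
scene -222.2864742790043
side [286 158  22  39 423] [442.51478728  49.80050452   9.0155441 ] [535.40090194 257.44679149  52.20072106] ((493.6689758300781, 151.7787322998047), (209.73756408691406, 77.4244155883789), 75.58522033691406)
  handle 116 [489.3373653  171.35968376  33.56418189] [443.80590402  56.02959079   9.11864708] [514.17732311 257.44679149  52.20072106] -100.0077918250075
-87.2942526866199 119.72958702466686
  top [495.79625091 207.84495135  45.25109829]
side -254.70127637446546
```

```bash
python3 - <<'E'
from h import *
st=arm.read_state(); M=R.from_quat(st["ee_rot"]).as_matrix(); print(M.round(3)); print("jaw yaw",np.degrees(np.arctan2(M[1,0],M[0,0])))
for n in ["scene","side"]:
    z=np.load(f"/tmp/{n}0.npz"); W=cloud(n,z["d"]); p=z["p"].astype(int)
    m=(W[...,2]>25)&(W[...,2]<62)&(W[...,0]>450)&(W[...,0]<560)&(W[...,1]>172)&(W[...,1]<270)
    q=W[m]; (vx,vy,x0,y0)=cv2.fitLine(q[:,:2].astype(np.float32),cv2.DIST_HUBER,0,.01,.01).ravel()
    print(n,m.sum(),q.mean(0),q.max(0),np.degrees(np.arctan2(vy,vx)))
    print(np.percentile(q[:,1],[2,98]),W[(W[...,0]>440)&(W[...,0]<540)&(W[...,1]>0)&(W[...,1]<40)][:,2].mean())
E
```

```text
[[-0.415 -0.001  0.91 ]
 [-0.91  -0.002 -0.415]
 [ 0.002 -1.     0.   ]]
jaw yaw -114.51892654307879
scene 90 [497.30162036 213.19784516  40.55293536] [511.26753406 256.65233827  49.3614731 ] 80.50914
[175.26424656 254.04577739] -120.0582401136872
side 57 [497.08923997 215.27265356  44.50940038] [510.31834599 257.44679149  52.20072106] 80.74383
[175.11209782 256.5323622 ] -26.413571184859613
```

```bash
python3 - <<'E'
from h import *
a=np.array([259,568]);b=np.array([495,195]);u=(b-a)/np.linalg.norm(b-a)
for n in ["scene","side"]:
    z=np.load(f"/tmp/{n}0.npz"); W=cloud(n,z["d"])
    d=W[...,:2]-a; t=d@u; s=abs(d[...,0]*u[1]-d[...,1]*u[0])
    for t0 in range(0,600,60):
        m=(t>t0)&(t<t0+60)&(s<90)&(z["d"]>0); q=W[m]; 
        print(n,t0,m.sum(),q[:,2].max() if m.any() else None)
    m=(z["d"]>0)&(W[...,0]>450)&(W[...,0]<800)&(W[...,1]<250)&(W[...,1]>-450)&(W[...,2]>60)
    for y0 in range(-450,250,50):
        k=m&(W[...,1]>y0)&(W[...,1]<y0+50)&(W[...,0]>560); print(y0, W[k][:,0].min() if k.any() else None, end="; ")
E
```

```text
scene 0 2140 553.7916223645485
scene 60 945 -0.003535375549875644
scene 120 1231 99.99768096782852
scene 180 1348 118.64086429895532
scene 240 2363 120.17957348811004
scene 300 1626 113.96113667586583
scene 360 1590 48.25745735319288
scene 420 910 50.46875029198193
scene 480 648 39.87940791654221
scene 540 923 585.3683932900017
-450 652.5983859518171; -400 652.4714310025109; -350 663.4034942342518; -300 663.0916173039457; -250 605.4060687868039; -200 585.6579196236842; -150 588.0409286825093; -100 604.0056636333238; -50 618.0507155485668; 0 617.8343544517326; 50 618.3247497458215; 100 618.0828025731427; 150 628.9463876047944; 200 629.3814679295552; side 0 1924 587.7852334659684
side 60 558 4.533499416857231
side 120 639 110.47670035623868
side 180 664 121.23873222119353
side 240 1541 121.88564295047942
side 300 1076 113.42597626515318
side 360 925 49.93541269477983
side 420 454 52.20072106249384
side 480 466 45.841125063862215
side 540 595 582.5397981465763
-450 651.4193903101055; -400 651.6766659322901; -350 662.0162518477716; -300 662.1784448374708; -250 604.7591390664278; -200 585.8819631602771; -150 585.3520056262328; -100 604.6975604971959; -50 618.0837763084031; 0 618.1165208898906; 50 618.7474144630187; 100 617.6155664158006; 150 629.6216419757103; 200 628.4973786293962;
```

```bash
python3 -m creep '[[[20,-32,0],[0,0,-0.1],1],[[45,-75,0],[0,0,-0.23],1],[[70,-114,0],[0,0,-0.36],1],[[95,-152,0],[0,0,-0.49],1],[[120,-192,0],[0,0,-0.62],1],[[143,-230,0],[0,0,-0.75],1],[[166,-268,0],[0,0,-0.88],1],[[189,-306,0],[0,0,-1.0],1],[[210,-340,0],[0,0,-1.12],1],[[225,-364,0],[0,0,-1.23],1],[[233,-378,0],[0,0,-1.3],1],[[233,-378,0],[0,0,-1.305],1]]'
python3 -m creep '[[[0,0,0],[0,0,0],1],[[0,0,0],[0,0,0],1],[[0,0,0],[0,0,0],1]]'
python3 - <<'E'
from h import *
st=arm.read_state(); p,d=arm.get_image("wrist"); cv2.imwrite("pics/w1.png",p[:,:,::-1]); 
import pickle; pickle.dump((st,p,d),open("/tmp/w1.pkl","wb"))
print(st["joints"].round(3),st["position"])
M=R.from_quat(st["ee_rot"]).as_matrix(); print(M.round(3)); 
E
```

```text
clock: 1.15
position: [493.8, 186.4, 231.0]
ee_rot: [-0.06, -0.704, 0.705, 0.06]
contact_force: [0.6, 0.8, -0.6]
gripper_width: 85.5
clock: 1.4
position: [491.8, 191.4, 231.2]
ee_rot: [-0.057, -0.705, 0.705, 0.057]
contact_force: [-0.6, 0.4, 1.8]
gripper_width: 85.3
[ 0.679  0.22  -0.229 -0.    -1.122 -0.839] [491.82528364 191.42924323 231.1888744 ]
[[-0.987 -0.    -0.16 ]
 [ 0.16   0.    -0.987]
 [ 0.    -1.     0.   ]]
```

View pics/w1.png

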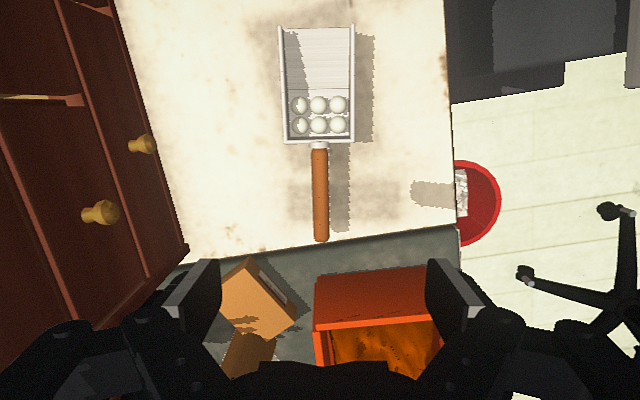

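```bash
python3 - <<'E'
from h import *
import pickle
st,p,d=pickle.load(open("/tmp/w1.pkl","rb")); K,T=wristT(st); W=cloud("",d,K,T); p=p.astype(int)
m=((p[...,0]-p[...,2])>40)&(W[...,2]>25)&(W[...,2]<60); m[:, :290]=0; m[:,350:]=0; m[250:]=0; m[:140]=0
q=W[m]; r=cv2.minAreaRect(q[:,:2].astype(np.float32)); print(m.sum(),r,q[:,2].max(),q.mean(0))
l=cv2.fitLine(q[:,:2].astype(np.float32),cv2.DIST_HUBER,0,.01,.01).ravel(); yaw=np.degrees(np.arctan2(l[1],l[0])); print(l,yaw)
a=l[:2]*np.sign(l[1]); t=(q[:,:2]-l[2:])@a; print("front",l[2:]+a*t.min(),"end",l[2:]+a*t.max(),t.max()-t.min())
for lo in range(int(t.min()),int(t.max()),15):
    k=(t>lo)&(t<lo+15); print(lo,q[k][:,2].max().round(1),np.percentile(q[k][:,2],50).round(1))
# bowl
b=(W[...,2]>30)&(W[...,2]<60); b[:,:250]=0;b[:,380:]=0;b[146:]=0
qb=W[b]; print("bowl rim",cv2.minAreaRect(qb[:,:2].astype(np.float32)),qb[:,2].max())
b=(W[...,2]>6)&(W[...,2]<60); b[:,:250]=0;b[:,380:]=0;b[146:]=0
qb=W[b]; tt=(qb[:,:2]-l[2:])@a; print("bowl axis range",np.percentile(tt,[0,.5,99.5,100]), "lip z",qb[tt<tt.min()+4][:,2].round(1)[:10])
ss=(qb[:,:2]-l[2:])@np.array([a[1],-a[0]]); print(ss.min(),ss.max())
print(l[2:],a)
E
```

```text
1551 ((498.80419921875, 209.07855224609375), (96.95756530761719, 17.031070709228516), 82.14564514160156) 46.5503420074832 [498.43113064 206.94001988  42.53671364]
[1.3723931e-01 9.9053794e-01 4.9835840e+02 2.0681004e+02] 82.11187
front [492.02216928 161.07769804] end [505.32819466 257.11522005] 96.95491509829569
-46 46.6 42.8
-31 45.4 43.0
-16 45.5 43.0
-1 45.6 42.9
14 45.3 42.8
29 45.7 42.9
44 45.0 42.8
bowl rim ((484.6812438964844, 106.52598571777344), (106.58475494384766, 69.22193908691406), 82.18889617919922) 45.773356506275114
bowl axis range [-156.06028778 -154.81068777  -49.82253943  -47.93236693] lip z [39.3 37.9 39.3 38.8 38.5 38.5 37.9 38.5 38.4 38.3]
-34.42041145921353 34.88513933148749
[498.3584  206.81004] [0.1372393  0.99053794]
```

```bash
python3 -m creep '[[[0,-25,15],[0,0,0],1],[[0,-60,40],[0,0,0],1],[[0,-100,65],[0,0,0],1],[[0,-135,90],[0,0,0],1],[[0,-170,110],[0,0,0],1],[[0,-205,125],[0.08,-0.01,0],1],[[0,-245,135],[0.19,-0.025,0],1],[[0,-285,140],[0.3,-0.04,0],1],[[0,-320,140],[0.42,-0.06,0],1],[[0,-345,140],[0.54,-0.075,0],1],[[0,-360,140],[0.65,-0.09,0],1],[[0,-365,140],[0.76,-0.106,0],1]]'
python3 -m creep '[[[0,0,0],[0.11,-0.015,0],1],[[0,0,0],[0.2,-0.028,0],1],[[0,0,0],[0.28,-0.04,0],1],[[0,0,0],[0.28,-0.04,0],1]]'
python3 - <<'E'
from h import *
st=arm.read_state()
print(st["joints"].round(3),st["position"])
M=R.from_quat(st["ee_rot"]).as_matrix(); print(M.round(3)); 
E
```

```text
clock: 2.45
position: [492.7, -176.5, 371.5]
ee_rot: [0.069, 0.919, -0.387, -0.037]
contact_force: [-0.5, 0.5, 0.4]
gripper_width: 85.4
clock: 2.78
position: [492.2, -175.1, 367.9]
ee_rot: [0.07, 0.964, -0.253, -0.032]
contact_force: [0.6, -0.7, -0.1]
gripper_width: 85.2
[-0.614  0.388  0.299 -0.974 -1.933  0.299] [ 492.23795464 -175.09716204  367.89626773]
[[-0.988  0.119 -0.097]
 [ 0.151  0.862 -0.484]
 [ 0.026 -0.492 -0.87 ]]
```

```bash
cat >> h.py <<'E'
def down(yawdeg):
    c,s=np.cos(np.radians(yawdeg)),np.sin(np.radians(yawdeg)); x=np.array([c,s,0]);y=np.array([0,0,-1.]); return R.from_matrix(np.stack([x,y,np.cross(x,y)],1))
def goto(pos,rot):
    st=arm.read_state(); print("shift",(np.array(pos)-st["position"]).round(1),"turn",(rot*R.from_quat(st["ee_rot"]).inv()).as_rotvec().round(4),"clk",round(st["clock"],2))
E
python3 -c "
from h import *
goto([497,198,110],down(172.1))"
```

```text
shift [   4.8  373.1 -257.9] turn [-1.048   0.1289  0.0267] clk 2.78
```

```bash
python3 -m creep '[[[0,20,0],[-0.08,0.01,0],1],[[0,55,0],[-0.18,0.02,0],1],[[0,95,-5],[-0.29,0.035,0.005],1],[[0,135,-15],[-0.4,0.05,0.01],1],[[1,170,-30],[-0.51,0.06,0.013],1],[[2,205,-55],[-0.62,0.075,0.016],1],[[3,240,-85],[-0.73,0.09,0.02],1],[[4,275,-115],[-0.84,0.1,0.022],1],[[5,308,-145],[-0.94,0.115,0.025],1],[[5,340,-175],[-1.02,0.125,0.027],1],[[5,362,-205],[-1.048,0.129,0.027],1],[[5,373,-230],[-1.048,0.129,0.027],1]]'
python3 -m creep '[[[0,0,-15],[0,0,0],1],[[0,0,-25],[0,0,0],1],[[0,0,-28],[0,0,0],1],[[0,0,-28],[0,0,0],1],[[0,0,-28],[0,0,0],1]]'
python3 - <<'E'
from h import *
goto([497,198,15],down(172.1))
st=arm.read_state(); p,d=arm.get_image("wrist"); cv2.imwrite("pics/w2.png",p[:,:,::-1]); print(st["position"])
K,T=wristT(st); W=cloud("",d,K,T); p=p.astype(int)
m=((p[...,0]-p[...,2])>40)&(W[...,2]>25)&(W[...,2]<60)&(W[...,1]<262)&(W[...,1]>155)&(abs(W[...,0]-498)<40)
q=W[m]; print(q.mean(0),cv2.minAreaRect(q[:,:2].astype(np.float32)))
E
```

```text
clock: 3.78
position: [497.2, 204.9, 141.7]
ee_rot: [-0.045, -0.704, 0.707, 0.04]
contact_force: [-0.1, -0.2, 0.5]
gripper_width: 85.2
clock: 4.2
position: [498.3, 199.1, 115.1]
ee_rot: [-0.048, -0.704, 0.707, 0.044]
contact_force: [0.5, 1.2, 0.6]
gripper_width: 85.4
shift [  -1.3   -1.1 -100.1] turn [ 0.0041  0.0042 -0.0075] clk 4.2
[498.2531848  199.09224757 115.11636754]
[498.39280027 206.01818701  42.59184474] ((498.7210388183594, 209.70529174804688), (96.99018859863281, 16.82939338684082), 82.2856216430664)
```

View pics/w2.png

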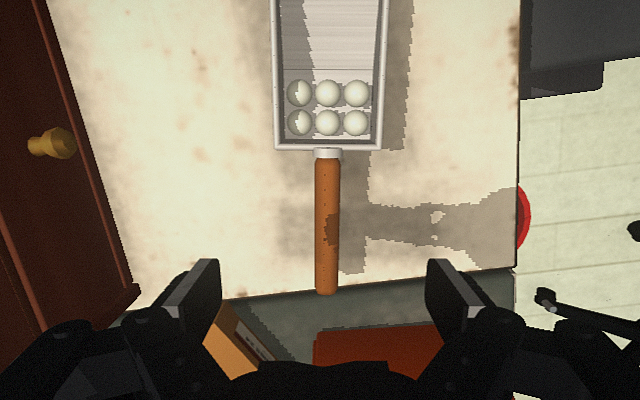

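```bash
python3 -m creep '[[[-1,-1,-20],[0.004,0.004,-0.007],1],[[-1,-1,-50],[0.004,0.004,-0.007],1],[[-1,-1,-78],[0.004,0.004,-0.007],1],[[-1,-1,-93],[0.004,0.004,-0.007],1],[[-1,-1,-99],[0.004,0.004,-0.007],1],[[-1,-1,-99],[0.004,0.004,-0.007],1],[[-1,-1,-99],[0.004,0.004,-0.007],0.2],[[-1,-1,-99],[0.004,0.004,-0.007],-0.3],[[-1,-1,-99],[0.004,0.004,-0.007],-1],[[-1,-1,-99],[0.004,0.004,-0.007],-1],[[-1,-1,-99],[0.004,0.004,-0.007],-1],[[-1,-1,-99],[0.004,0.004,-0.007],-1]]'
python3 -m creep '[[[0,0,0],[0,0,0],-1],[[0,0,0],[0,0,0],-1],[[0,0,0],[0,0,0],-1],[[0,0,0],[0,0,0],-1]]'
python3 - <<'E'
from h import *
st=arm.read_state(); p,d=arm.get_image("wrist"); cv2.imwrite("pics/w3.png",p[:,:,::-1]); print(st["position"],st["wrist_torque"])
goto([497,198,15],down(172.1))
E
```

```text
clock: 5.25
position: [496.5, 197.9, 14.9]
ee_rot: [-0.048, -0.705, 0.706, 0.049]
contact_force: [-0.1, -0.6, 4.7]
gripper_width: 16.3
clock: 5.58
position: [496.5, 197.9, 14.9]
ee_rot: [-0.048, -0.705, 0.706, 0.049]
contact_force: [-1.9, 0.5, 5.7]
gripper_width: 16.2
[496.47761506 197.9186866   14.85145015] [-0.07754488  0.37995013 -0.03429973]
shift [0.6 0.1 0.2] turn [ 0.0016 -0.0025 -0.0004] clk 5.63
```

View pics/w3.png

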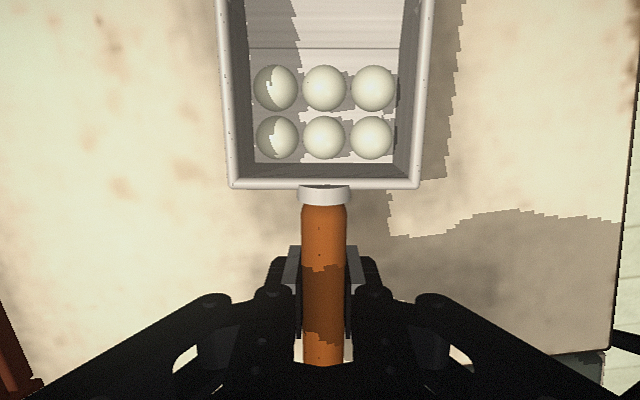

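```bash
python3 -m creep '[[[0,0,4],[0,0,0],-1],[[0,0,12],[-0.01,0,0],-1],[[0,0,24],[-0.03,0,0],-1],[[0,0,38],[-0.05,0.005,0],-1],[[0,0,52],[-0.07,0.01,0],-1],[[0,0,64],[-0.09,0.012,0],-1],[[0,0,72],[-0.1,0.014,0],-1],[[0,0,75],[-0.1,0.014,0],-1],[[0,0,75],[-0.1,0.014,0],-1]]'
python3 - <<'E'
from h import *
st=arm.read_state(); p,d=arm.get_image("wrist"); cv2.imwrite("pics/w4.png",p[:,:,::-1]); print(st["position"],st["wrist_torque"])
p,d=arm.get_image("side"); cv2.imwrite("pics/s4.png",cv2.resize(p[100:300,220:440,::-1],None,fx=3,fy=3)[:600])
goto([497,198,15],down(172.1))
E
```

```text
clock: 6.38
position: [496.4, 198.0, 89.9]
ee_rot: [-0.045, -0.669, 0.74, 0.052]
contact_force: [-0.2, -0.6, -2.8]
gripper_width: 16.2
[496.40158825 198.01956936  89.90897043] [ 0.44299875 -0.05074687 -0.03502941]
shift [  1.2   0.7 -73.8] turn [ 0.102  -0.0179  0.0006] clk 6.48
```

View pics/w4.png

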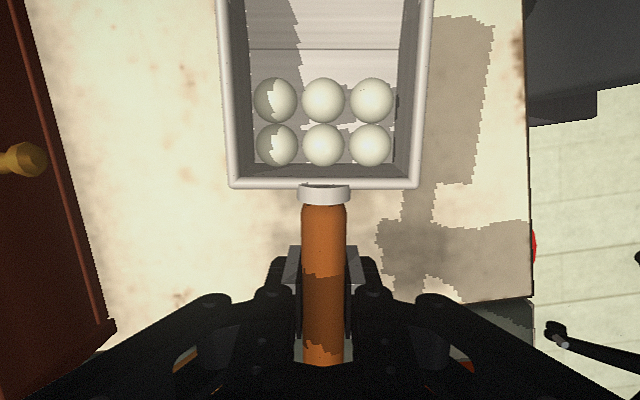

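View pics/s4.png

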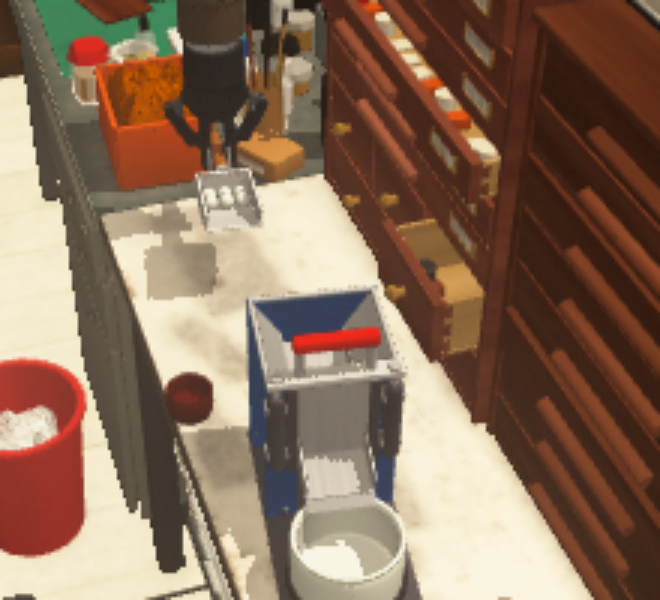

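```bash
cat > plan.py <<'E'
from h import *
L=np.array([0,-2.7,146])
D=down(171.4)  # feeder aligned
ax=D.as_matrix()[:,0]*-1
def pose(lip,th):
    r=R.from_rotvec(ax*th)*D
    return np.array(lip)-r.apply(L), r
def rel(poses):
    st=arm.read_state(); R0=R.from_quat(st["ee_rot"])
    for lip,th in poses:
        p,r=pose(lip,th); print((p-st["position"]).round(0),(r*R0.inv()).as_rotvec().round(3),th)
E
python3 -c "
from plan import *
print(arm.read_state()['position'])
rel([((478,-245,245),-.1)]+[((478,-252,215),t) for t in np.arange(-.1,1.1,.1)])"
```

```text
[495.78547178 197.34375693  88.84150181]
[   4. -299.  139.] [ 0.003 -0.004 -0.011] -0.1
[   4. -306.  109.] [ 0.003 -0.004 -0.011] -0.1
[   4. -305.  123.] [ 0.102 -0.019 -0.012] 0.0
[   4. -305.  138.] [ 0.201 -0.033 -0.012] 0.1
[   4. -307.  153.] [ 0.3   -0.047 -0.012] 0.20000000000000004
[   3. -311.  167.] [ 0.399 -0.062 -0.012] 0.30000000000000004
[   2. -315.  181.] [ 0.498 -0.076 -0.012] 0.4
[   2. -321.  194.] [ 0.597 -0.09  -0.012] 0.5000000000000001
[   0. -329.  206.] [ 0.696 -0.105 -0.012] 0.6000000000000001
[  -1. -337.  218.] [ 0.795 -0.119 -0.012] 0.7000000000000001
[  -2. -347.  229.] [ 0.894 -0.133 -0.012] 0.8
[  -4. -358.  239.] [ 0.993 -0.148 -0.012] 0.9
[  -6. -369.  248.] [ 1.092 -0.162 -0.012] 1.0
[  -8. -381.  255.] [ 1.191 -0.176 -0.012] 1.1
```

```bash
python3 -m creep '[[[0,0,5],[0,0,0],-1],[[0,0,15],[0,0,0],-1],[[0,-5,30],[0,0,0],-1],[[0,-12,50],[0,0,0],-1],[[0,-25,75],[0,0,0],-1],[[0,-42,100],[0,0,0],-1],[[0,-64,120],[0,0,0],-1],[[1,-90,133],[0,0,-0.003],-1],[[2,-118,139],[0,0,-0.005],-1],[[3,-146,141],[0,0,-0.007],-1],[[4,-174,142],[0,0,-0.01],-1],[[4,-202,142],[0.002,-0.003,-0.01],-1]]'
python3 -m creep '[[[0,-28,0],[0,0,0],-1],[[0,-54,0],[0,0,0],-1],[[0,-74,0],[0,0,0],-1],[[0,-87,0],[0,0,0],-1],[[0,-94,0],[0,0,0],-1],[[0,-97,0],[0,0,0],-1],[[0,-97,0],[0,0,0],-1],[[0,-97,0],[0,0,0],-1]]'
python3 - <<'E'
from h import *
for n in ["wrist","side"]:
    p,d=arm.get_image(n)
    p=p[:,:,::-1]
    if n=="side": p=cv2.resize(p[100:300,220:440],None,fx=3,fy=3)
    cv2.imwrite(f"pics/{n}5.png",p)
from plan import *
rel([((478,-250,225),t) for t in (-.1,0)]+[((478,-252,215),t) for t in np.arange(.1,1.1,.1)])
E
```

```text
clock: 7.48
position: [500.2, -5.7, 232.4]
ee_rot: [-0.05, -0.669, 0.74, 0.055]
contact_force: [-0.2, 0.1, -2.6]
gripper_width: 16.5
clock: 8.15
position: [500.3, -100.9, 231.4]
ee_rot: [-0.049, -0.669, 0.74, 0.055]
contact_force: [-0.1, 0.1, -1.0]
gripper_width: 15.8
[ -1.  -6. -24.] [ 0.001 -0.    -0.003] -0.1
[-1. -5. -9.] [ 0.1   -0.015 -0.003] 0
[-1. -7. -4.] [ 0.198 -0.03  -0.003] 0.1
[-1. -9. 10.] [ 0.297 -0.045 -0.003] 0.2
[ -1. -13.  24.] [ 0.396 -0.059 -0.003] 0.30000000000000004
[ -2. -17.  38.] [ 0.495 -0.074 -0.003] 0.4
[ -3. -23.  51.] [ 0.594 -0.089 -0.003] 0.5
[ -4. -31.  64.] [ 0.693 -0.104 -0.003] 0.6
[ -5. -39.  76.] [ 0.792 -0.119 -0.003] 0.7000000000000001
[ -7. -49.  86.] [ 0.891 -0.133 -0.003] 0.8
[ -8. -60.  96.] [ 0.99  -0.148 -0.003] 0.9
[-10. -71. 105.] [ 1.089 -0.163 -0.003] 1.0
```

View pics/wrist5.png

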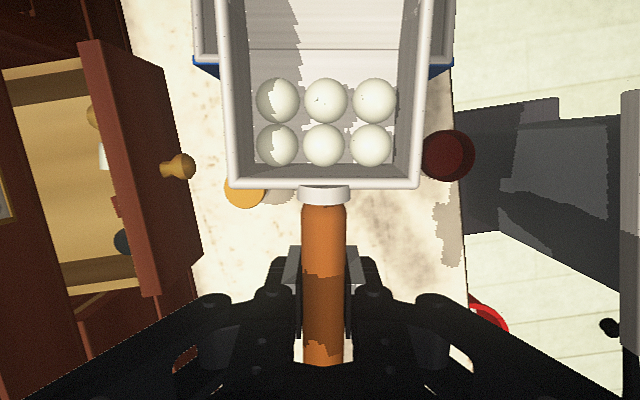

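View pics/side5.png

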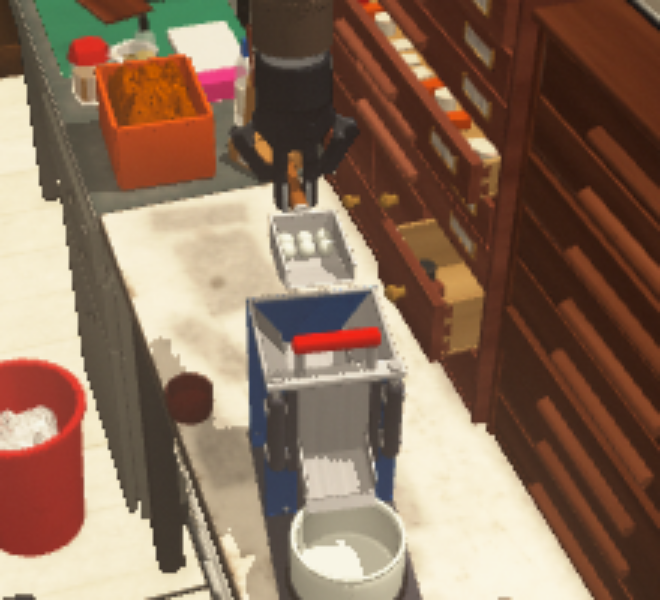

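```bash
python3 - <<'E'
from h import *
st=arm.read_state(); r=R.from_quat(st["ee_rot"]); lip=st["position"]+r.apply([0,-2.7,146]); print(lip)
u=proj("side",lip); print(u,(u-[220,100])*3)
u=proj("side",[478,-252,205]); print(u,(u-[220,100])*3)
E
```

```text
[ 479.12650992 -244.03376794  248.74246475]
[326.83014843 195.07721235] [320.49044529 285.23163705]
[327.1527863  208.50568357] [321.45835891 325.5170507 ]
```

```bash
python3 -m creep '[[[0,-2,-5],[0.04,-0.005,0],-1],[[-1,-5,-9],[0.1,-0.015,-0.003],-1],[[-1,-6,-7],[0.149,-0.022,-0.003],-1],[[-1,-7,-4],[0.198,-0.03,-0.003],-1],[[-1,-8,3],[0.248,-0.037,-0.003],-1],[[-1,-9,10],[0.297,-0.045,-0.003],-1],[[-1,-11,17],[0.346,-0.052,-0.003],-1],[[-1,-13,24],[0.396,-0.059,-0.003],-1],[[-2,-15,31],[0.445,-0.067,-0.003],-1],[[-2,-17,38],[0.495,-0.074,-0.003],-1],[[-3,-20,45],[0.545,-0.082,-0.003],-1],[[-3,-23,51],[0.594,-0.089,-0.003],-1]]'
python3 - <<'E'
from h import *
for n in ["wrist","side"]:
    p,d=arm.get_image(n)
    p=p[:,:,::-1]
    if n=="side": p=cv2.resize(p[100:300,220:440],None,fx=3,fy=3)
    cv2.imwrite(f"pics/{n}6.png",p)
from plan import *
rel([((478,-252,215),t) for t in np.arange(.5,1.1,.1)])
E
```

```text
clock: 9.25
position: [497.3, -123.9, 283.0]
ee_rot: [0.064, 0.858, -0.508, -0.038]
contact_force: [1.3, 1.0, -1.4]
gripper_width: 15.6
[-0.  1. -0.] [ 0.001 -0.     0.002] 0.5
[-2. -6. 13.] [ 0.099 -0.015  0.002] 0.6
[ -3. -14.  24.] [ 0.198 -0.03   0.002] 0.7
[ -4. -24.  35.] [ 0.297 -0.045  0.002] 0.7999999999999999
[ -6. -35.  45.] [ 0.396 -0.06   0.002] 0.8999999999999999
[ -8. -46.  54.] [ 0.495 -0.075  0.002] 0.9999999999999999
[ -9. -59.  61.] [ 0.594 -0.09   0.002] 1.0999999999999999
```

View pics/wrist6.png

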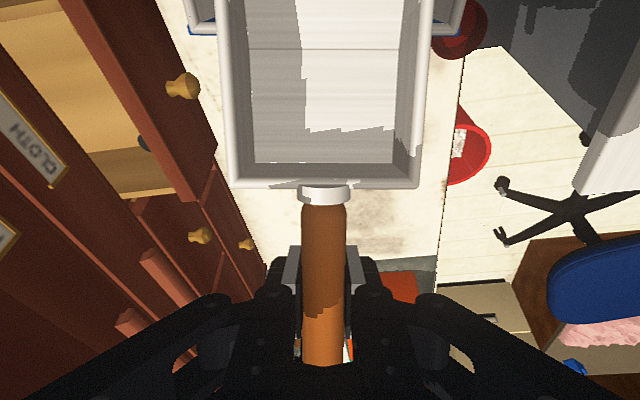

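View pics/side6.png

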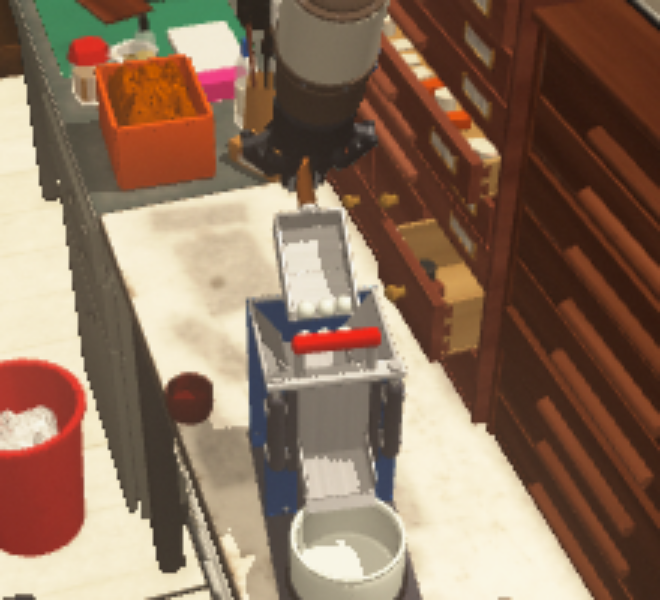

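Balls are pouring (three at the lip, three already dropping behind the red grip). I tilt a bit more, then look.

```bash
python3 -m creep '[[[-1,-3,6],[0.05,-0.007,0],-1],[[-2,-6,13],[0.099,-0.015,0],-1],[[-2,-10,18],[0.148,-0.022,0],-1],[[-3,-14,24],[0.198,-0.03,0],-1],[[-3,-14,24],[0.198,-0.03,0],-1],[[-3,-14,24],[0.198,-0.03,0],-1],[[-3,-14,24],[0.198,-0.03,0],-1],[[-3,-14,24],[0.198,-0.03,0],-1]]'
python3 - <<'E'
from h import *
for n in ["scene","side"]:
    p,d=arm.get_image(n)
    p=p[:,:,::-1]
    if n=="side": p=cv2.resize(p[100:300,220:440],None,fx=3,fy=3)
    else: p=cv2.resize(p[130:320,210:410],None,fx=3,fy=3)
    cv2.imwrite(f"pics/{n}7.png",p)
E
```

```text
clock: 10.02
position: [494.2, -137.4, 306.2]
ee_rot: [0.067, 0.904, -0.421, -0.032]
contact_force: [0.3, 1.1, -1.1]
gripper_width: 16.1
```

View pics/scene7.png

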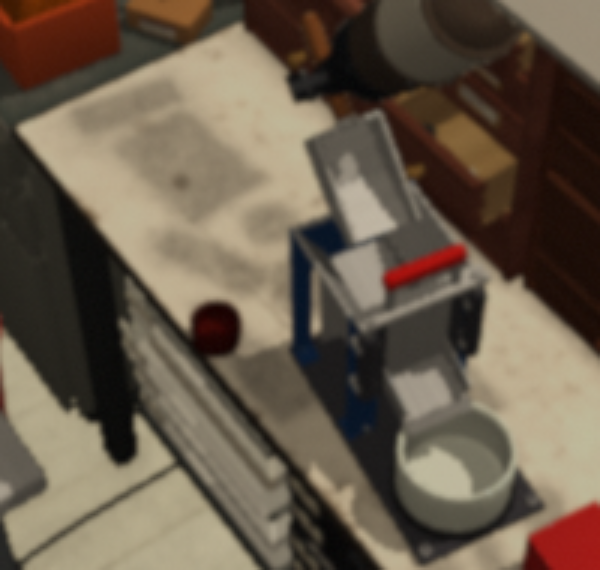

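View pics/side7.png

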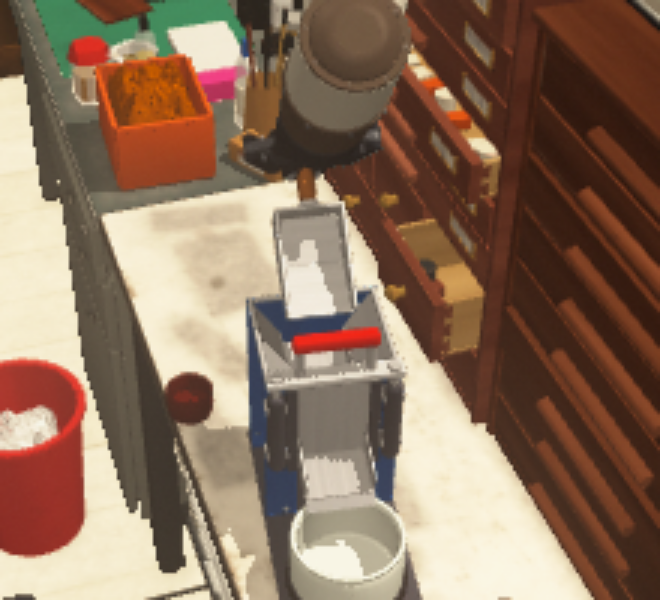

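```bash
python3 -c "
from h import *
goto([496.5,197.9,60],down(172.1))
goto([496.5,197.9,14.9],down(172.1))"
```

```text
shift [   2.3  335.4 -246.4] turn [-0.6923  0.0995  0.0113] clk 10.12
shift [   2.3  335.4 -291.5] turn [-0.6923  0.0995  0.0113] clk 10.12
```

```bash
python3 -m creep '[[[0,10,2],[-0.04,0.006,0],-1],[[0,30,4],[-0.1,0.015,0],-1],[[0,60,5],[-0.18,0.026,0.003],-1],[[0,95,0],[-0.27,0.039,0.005],-1],[[1,130,-10],[-0.37,0.053,0.006],-1],[[1,165,-25],[-0.47,0.067,0.008],-1],[[2,200,-50],[-0.56,0.08,0.009],-1],[[2,233,-78],[-0.63,0.09,0.01],-1],[[2,265,-108],[-0.68,0.098,0.011],-1],[[2,295,-140],[-0.692,0.1,0.011],-1],[[2,318,-172],[-0.692,0.1,0.011],-1],[[2,330,-205],[-0.692,0.1,0.011],-1]]'
python3 -m creep '[[[0,4,-20],[0,0,0],-1],[[0,5,-38],[0,0,0],-1],[[0,5,-46],[0,0,0],-1],[[0,5,-50],[0,0,0],-1],[[0,5,-50],[0,0,0],-1],[[0,5,-50],[0,0,0],-1]]'
python3 -c "
from h import *
goto([496.5,197.9,14.9],down(172.1))
p,d=arm.get_image('wrist');cv2.imwrite('pics/w8.png',p[:,:,::-1])"
```

```text
clock: 11.12
position: [496.7, 195.8, 101.2]
ee_rot: [0.049, 0.707, -0.704, -0.046]
contact_force: [0.8, 0.7, -0.6]
gripper_width: 16.5
clock: 11.62
position: [497.0, 197.0, 52.4]
ee_rot: [0.05, 0.706, -0.705, -0.048]
contact_force: [-0.7, -0.0, -1.3]
gripper_width: 16.3
shift [ -0.5   0.9 -37.5] turn [-0.002   0.0024  0.0016] clk 11.62
```

View pics/w8.png

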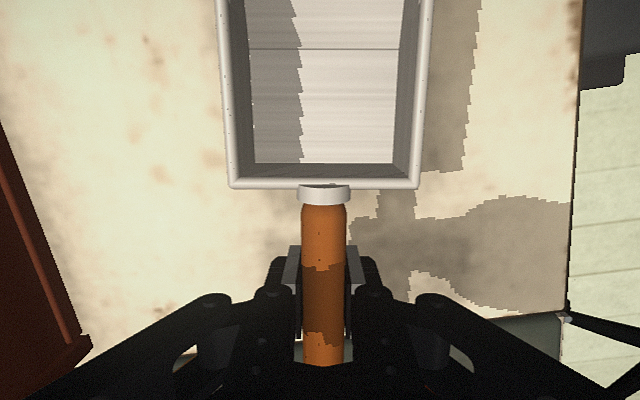

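The scoop is empty and unslipped in the grip (back wall still at row 185). I lower it to the height it was picked up from.

```bash
python3 -m creep '[[[0,1,-10],[-0.002,0.002,0.002],-1],[[0,1,-22],[-0.002,0.002,0.002],-1],[[0,1,-31],[-0.002,0.002,0.002],-1],[[0,1,-35],[-0.002,0.002,0.002],-1],[[0,1,-37],[-0.002,0.002,0.002],-1],[[0,1,-37.5],[-0.002,0.002,0.002],-1],[[0,1,-37.5],[-0.002,0.002,0.002],-1],[[0,1,-37.5],[-0.002,0.002,0.002],-1]]'
python3 -c "
from h import *
goto([496.5,197.9,14.9],down(172.1)); print(arm.read_state()['contact_force'],arm.read_state()['wrist_torque'])"
```

```text
clock: 12.33
position: [495.9, 197.3, 14.8]
ee_rot: [-0.048, -0.705, 0.706, 0.049]
contact_force: [-2.7, -0.3, 5.3]
gripper_width: 16.1
shift [0.6 0.6 0.1] turn [ 0.0021 -0.0023 -0.0005] clk 12.33
[-2.72480065 -0.28641177  5.33122411] [-0.32823165  0.85253184 -0.11848307]
```

```bash
python3 -m creep '[[[0,0,0],[0,0,0],-0.6],[[0,0,0],[0,0,0],-0.4],[[0,0,0],[0,0,0],0],[[0,0,0],[0,0,0],0.5],[[0,0,0],[0,0,0],1],[[0,0,0],[0,0,0],1],[[0,0,0],[0,0,0],1],[[0,0,0],[0,0,0],1],[[0,0,8],[0,0,0],1],[[0,0,25],[0,0,0],1],[[0,0,50],[0,0,0],1],[[0,0,85],[0,0,0],1]]'
python3 -m creep '[[[0,0,35],[0,0,0],1],[[0,0,65],[0,0,0],1],[[0,0,90],[0,0,0],1],[[0,0,105],[0,0,0],1],[[0,0,110],[0,0,0],1],[[0,0,110],[0,0,0],1]]'
python3 - <<'E'
from h import *
st=arm.read_state(); p,d=arm.get_image("wrist"); cv2.imwrite("pics/w9.png",p[:,:,::-1])
K,T=wristT(st); W=cloud("",d,K,T); p=p.astype(int)
m=((p[...,0]-p[...,2])>40)&(W[...,2]>25)&(W[...,2]<60)&(W[...,1]<262)&(W[...,1]>155)&(abs(W[...,0]-498)<40)
q=W[m]; print(q.mean(0),cv2.minAreaRect(q[:,:2].astype(np.float32)))
a=np.array([.137,.99]); t=(q[:,:2]-q[:,:2].mean(0))@a
print(np.median(q[t<-20][:,2]),np.median(q[t>25][:,2]))
goto([466,-326,400],down(171.2)); goto([466,-326,400],down(-8.8)); print(st["joints"])
E
```

```text
clock: 13.33
position: [494.7, 196.6, 98.1]
ee_rot: [-0.047, -0.704, 0.707, 0.051]
contact_force: [0.5, 0.1, 0.1]
gripper_width: 85.4
clock: 13.83
position: [496.7, 198.0, 210.6]
ee_rot: [0.049, 0.706, -0.705, -0.048]
contact_force: [-0.4, 0.5, -0.6]
gripper_width: 85.5
[498.57286177 206.1492637   42.66964712] ((498.7479248046875, 209.0376434326172), (97.09014892578125, 16.249744415283203), 81.89952087402344)
42.874525658353 42.94907196586122
shift [ -29.9 -523.6  191.1] turn [ 0.0005 -0.0015 -0.0159] clk 13.88
shift [ -29.9 -523.6  191.1] turn [2.3000e-03 8.0000e-04 3.1257e+00] clk 13.88
[ 6.82840191e-01  2.47445584e-01 -2.46645881e-01 -4.69917165e-05
 -1.07493209e+00 -8.20260145e-01]
```

View pics/w9.png

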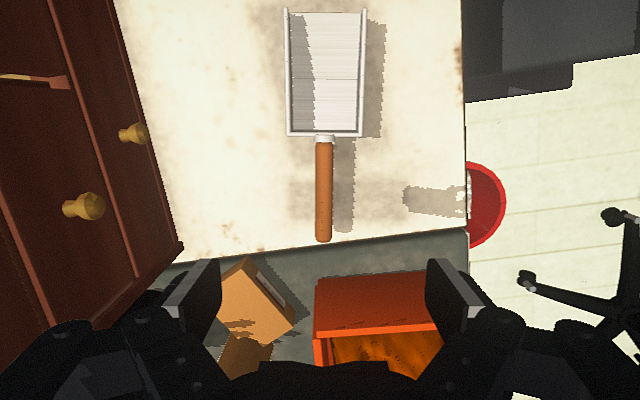

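```bash
python3 -m creep '[[[0,-10,15],[0,0,-0.05],1],[[-1,-35,40],[0,0,-0.15],1],[[-3,-70,65],[0,0,-0.26],1],[[-5,-110,90],[0,0,-0.38],1],[[-7,-150,110],[0,0,-0.5],1],[[-9,-190,125],[0,0,-0.62],1],[[-11,-230,135],[0,0,-0.74],1],[[-14,-270,140],[0,0,-0.86],1],[[-17,-310,140],[0,0,-0.98],1],[[-20,-350,140],[0,0,-1.1],1],[[-23,-390,140],[0,0,-1.22],1],[[-26,-430,140],[0,0,-1.33],1]]'
python3 -m creep '[[[-2,-35,0],[0,0,-0.1],1],[[-3,-62,0],[0,0,-0.18],1],[[-4,-82,0],[0,0,-0.23],1],[[-4,-94,0],[0,0,-0.256],1],[[-4,-94,0],[0,0,-0.256],1],[[-4,-94,0],[0,0,-0.256],1],[[-4,-94,0],[0,0,-0.256],1]]'
cat > look.py <<'E'
from h import *
import sys
t=sys.argv[1]
st=arm.read_state(); p,d=arm.get_image("wrist"); cv2.imwrite(f"pics/wrist{t}.png",p[:,:,::-1])
K,T=wristT(st); W=cloud("",d,K,T); q=p.astype(int)
m=(q[...,0]>110)&(q[...,1]<60)&(W[...,2]>225)&(W[...,2]<330)
if m.sum()>20:
    a=W[m]; top=a[a[:,2]>a[:,2].max()-6]; print("bar",m.sum(),a.mean(0),a.max(0)[2],cv2.minAreaRect(a[:,:2].astype(np.float32)))
print("joints",st["joints"].round(2))
E
python3 look.py 10; python3 -c "
from h import *
goto([466,-326,228],down(81.2))"
```

```text
clock: 14.88
position: [469.4, -231.1, 346.8]
ee_rot: [-0.473, -0.523, 0.524, 0.477]
contact_force: [0.9, 0.9, 0.8]
gripper_width: 85.7
clock: 15.47
position: [466.5, -322.5, 348.1]
ee_rot: [-0.535, -0.461, 0.461, 0.537]
contact_force: [-0.1, 0.4, -0.6]
gripper_width: 85.4
bar 2045 [ 464.35296691 -323.34279348  254.43002834] 257.37567915857505 ((568.3097534179688, -215.65269470214844), (350.51800537109375, 70.05523681640625), 46.69035720825195)
joints [-0.32  0.23  0.08 -0.   -1.42 -1.4 ]
shift [  -0.6   -3.6 -120.5] turn [-0.002  -0.0016 -0.0028] clk 15.52
```

View pics/wrist10.png

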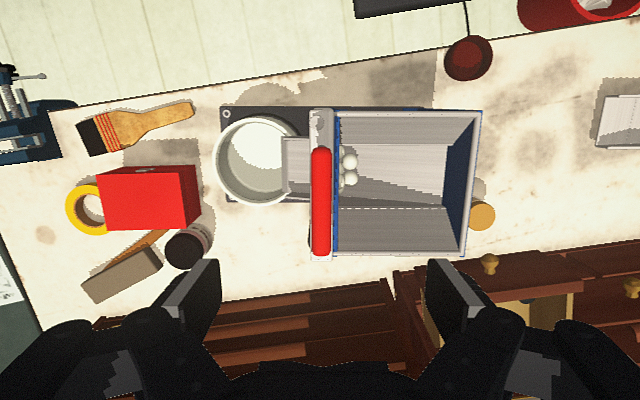

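```bash
python3 - <<'E'
from h import *
st=arm.read_state(); p,d=arm.get_image("wrist")
K,T=wristT(st); W=cloud("",d,K,T); q=p.astype(int)
m=(q[...,0]>110)&(q[...,1]<60)&(W[...,2]>235)&(W[...,2]<270)&(abs(W[...,0]-466)<70)&(abs(W[...,1]+326)<40)
a=W[m]; print(m.sum(),np.percentile(a[:,2],[50,99]))
r=cv2.minAreaRect(a[:,:2].astype(np.float32)); print(r)
c=a[a[:,2]>253]; print(cv2.minAreaRect(c[:,:2].astype(np.float32)))
E
```

```text
2034 [254.67484591 256.61660993]
((466.45086669921875, -323.9947204589844), (14.32301139831543, 80.87934875488281), 80.85662841796875)
((466.7099609375, -324.1619567871094), (13.362896919250488, 79.24555969238281), 81.58969116210938)
```

```bash
python3 -m creep '[[[0,-2,-15],[0,0,0],1],[[0,-2.3,-45],[0,0,0],1],[[0,-2.3,-75],[0,0,0],1],[[0,-2.3,-98],[0,0,0],1],[[0,-2.3,-112],[0,0,0],1],[[0,-2.3,-119],[0,0,0],1],[[0,-2.3,-120],[0,0,0],1],[[0,-2.3,-120],[0,0,0],1],[[0,-2.3,-120],[0,0,0],0.4],[[0,-2.3,-120],[0,0,0],0]]'
python3 look.py 11
```

```text
clock: 16.4
position: [467.2, -325.9, 230.3]
ee_rot: [0.537, 0.461, -0.46, -0.536]
contact_force: [0.1, -0.2, 0.3]
gripper_width: 63.9
bar 6621 [ 461.06487576 -323.22601017  254.37842213] 305.8036480963391 ((464.9553527832031, -323.7746887207031), (14.641615867614746, 77.88086700439453), 81.0130386352539)
joints [-0.33  0.29 -0.13 -0.   -1.15 -1.4 ]
```

View pics/wrist11.png

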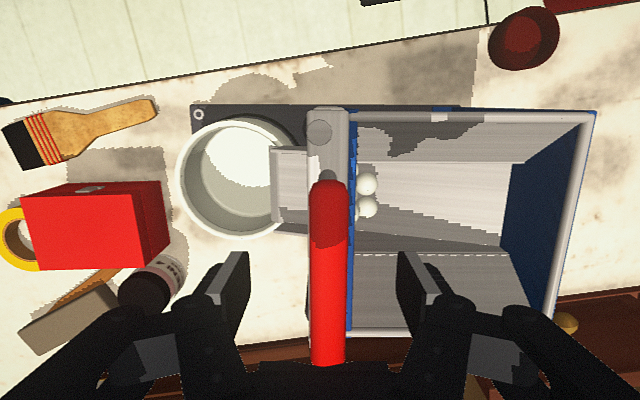

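```bash
python3 -m creep '[[[0,1.2,-1],[0,0,0],-0.2],[[0,1.2,-1],[0,0,0],-0.5],[[0,1.2,-1],[0,0,0],-1],[[0,1.2,-1],[0,0,0],-1],[[0,1.2,-1],[0,0,0],-1],[[0,1.2,-1],[0,0,0],-1],[[0,1.2,-1],[0,0,0],-1],[[0,1.2,-1],[0,0,0],-1],[[0,1.2,-1],[0,0,0],-1]]'
python3 look.py 12; python3 -c "
from bench import arm;s=arm.read_state();print(s['position'],s['contact_force'])"
```

```text
clock: 17.2
position: [466.6, -323.9, 228.2]
ee_rot: [-0.536, -0.461, 0.46, 0.537]
contact_force: [-0.5, 5.9, 4.4]
gripper_width: 13.7
bar 6505 [ 459.83261452 -322.95146049  254.40856967] 303.25159463844085 ((464.1280517578125, -323.129638671875), (15.85159683227539, 76.45689392089844), 80.8246841430664)
joints [-0.32  0.29 -0.14 -0.   -1.14 -1.4 ]
[ 466.57813008 -323.86065689  228.17046491] [0.27999892 5.330366   4.1066268 ]
```

View pics/wrist12.png

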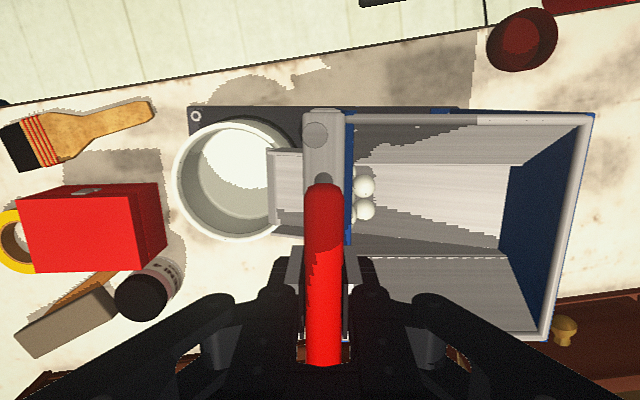

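```bash
python3 -m creep '[[[0,0.6,2],[0,0,0],-1],[[0,0.8,5],[0,0,0],-1],[[0,0.8,8],[0,0,0],-1],[[0,0.8,11],[0,0,0],-1],[[0,0.8,14],[0,0,0],-1],[[0,0.8,17],[0,0,0],-1],[[0,0.8,20],[0,0,0],-1],[[0,0.8,23],[0,0,0],-1],[[0,0.8,26],[0,0,0],-1],[[0,0.8,28],[0,0,0],-1],[[0,0.8,29],[0,0,0],-1],[[0,0.8,29],[0,0,0],-1]]'
cat > look2.py <<'E'
import subprocess,sys
from h import *
t=sys.argv[1]; s=arm.read_state(); print(s["position"],s["contact_force"],s["gripper_width"])
for n,(x0,y0,w,h) in dict(scene=(280,170,130,145),side=(280,160,110,160)).items():
    p,d=arm.get_image(n); cv2.imwrite(f"pics/{n}{t}.png",cv2.resize(p[y0:y0+h,x0:x0+w,::-1],None,fx=4,fy=4,interpolation=cv2.INTER_CUBIC)[:600]) if n=="scene" else cv2.imwrite(f"pics/{n}{t}.png",cv2.resize(p[y0:y0+h,x0:x0+w,::-1],None,fx=3.7,fy=3.7,interpolation=cv2.INTER_CUBIC))
    W=cloud(n,d); q=p.astype(int)
    m=(q[...,0]>130)&(q[...,1]<60)&(W[...,2]>235)&(W[...,2]<310)&(abs(W[...,0]-466)<70)&(abs(W[...,1]+326)<40)
    a=W[m]; 
    if len(a): print(n,len(a),"top z",np.percentile(a[:,2],[50,90,98]))
E
python3 look2.py 13; python3 look.py 13
```

```text
clock: 18.25
position: [466.6, -323.8, 256.9]
ee_rot: [-0.536, -0.46, 0.46, 0.537]
contact_force: [4.0, -2.5, -9.6]
gripper_width: 14.0
[ 466.55368548 -323.77791836  256.90694116] [ 3.99525936 -2.46637682 -9.62626306] 14.01204996909571
scene 5 top z [282.35312342 284.29900534 285.03590974]
side 104 top z [282.7758625  286.17760223 287.05655979]
bar 6496 [ 459.88119658 -322.89993288  282.89792341] 287.83858678461866 ((463.76202392578125, -323.6663513183594), (14.730399131774902, 75.6494140625), 81.14476776123047)
joints [-0.32  0.27 -0.09 -0.   -1.21 -1.4 ]
```

View pics/scene13.png

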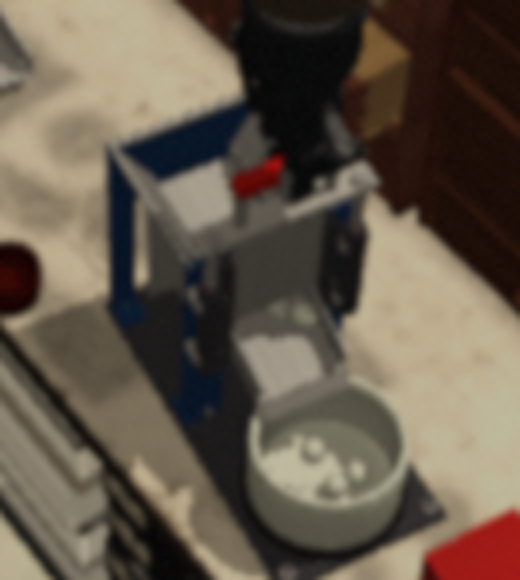

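View pics/side13.png

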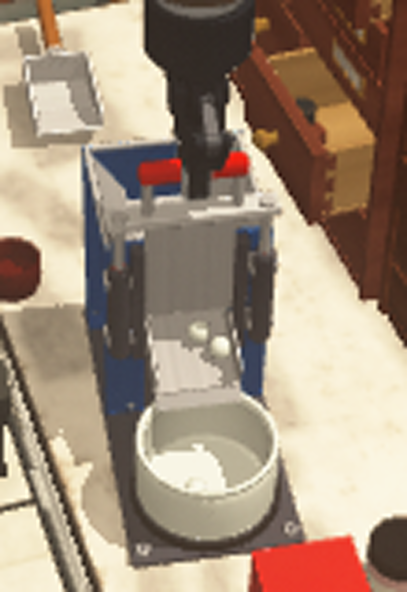

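View pics/wrist13.png

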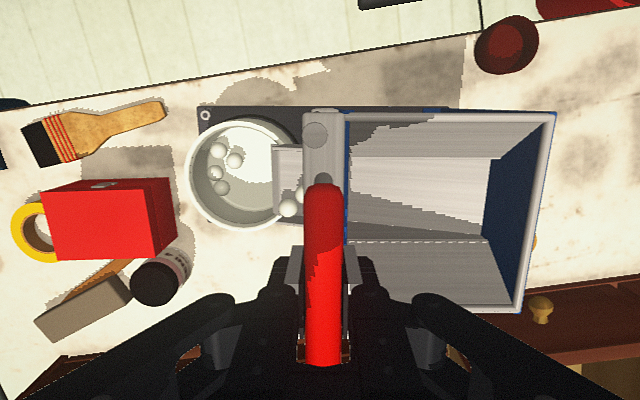

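```bash
python3 -m creep '[[[0,0,0.6],[0,0,0],-1],[[0,0,1.2],[0,0,0],-1],[[0,0,1.2],[0,0,0],-1],[[0,0,1.2],[0,0,0],-1],[[0,0,1.2],[0,0,0],-1],[[0,0,1.2],[0,0,0],-1],[[0,0,1.2],[0,0,0],-1],[[0,0,1.2],[0,0,0],-1],[[0,0,1.2],[0,0,0],-1],[[0,0,1.2],[0,0,0],-1],[[0,0,1.2],[0,0,0],-1],[[0,0,1.2],[0,0,0],-1]]'
python3 look2.py 14; python3 look.py 14
python3 -c "
import cv2
cv2.imwrite('pics/w14z.png',cv2.resize(cv2.imread('pics/wrist14.png')[90:250,170:370],None,fx=3.5,fy=3.5,interpolation=cv2.INTER_CUBIC))"
```

```text
clock: 19.4
position: [466.6, -323.8, 257.9]
ee_rot: [-0.536, -0.46, 0.46, 0.537]
contact_force: [3.5, -2.5, -9.5]
gripper_width: 14.3
[ 466.56131909 -323.75926635  257.92120105] [ 3.46021246 -2.49316151 -9.53344458] 14.255999154045154
scene 8 top z [284.75780584 286.59489626 286.71606942]
side 106 top z [282.81802315 287.04230403 288.72973388]
bar 6489 [ 459.87336573 -322.90332513  284.0469694 ] 286.88325002321494 ((463.76861572265625, -323.6888732910156), (14.71479606628418, 75.71062469482422), 81.05538940429688)
joints [-0.32  0.27 -0.09 -0.   -1.21 -1.4 ]
```

View pics/w14z.png

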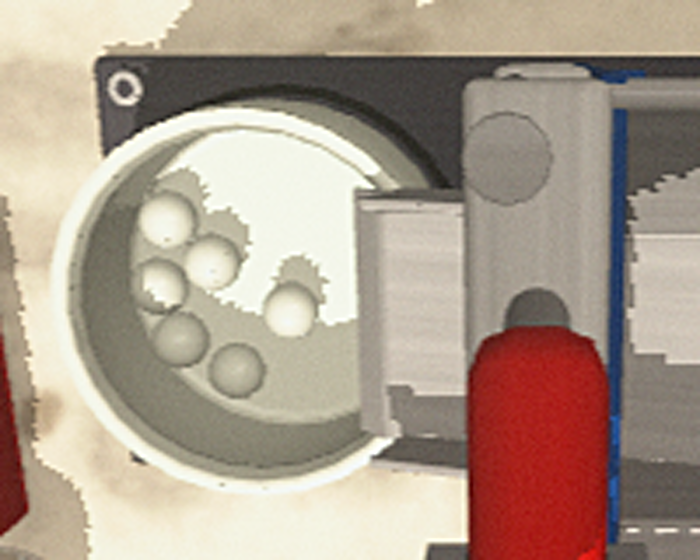

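View pics/side14.png

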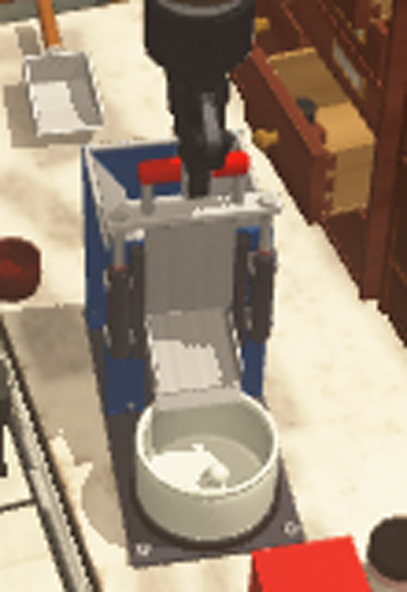

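View pics/scene14.png

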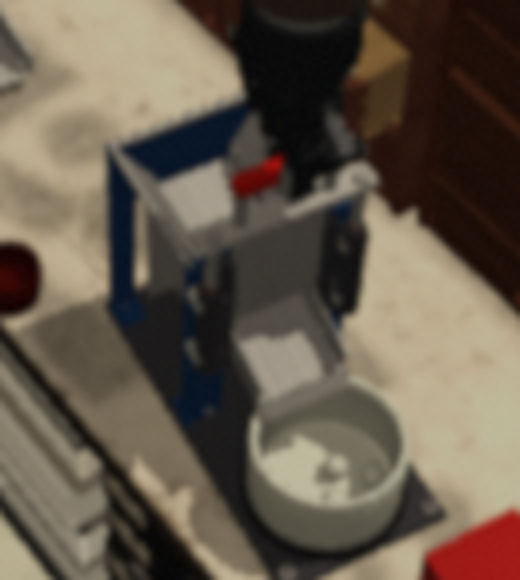

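```bash
python3 -c "
from bench import arm
print(arm.job_done()); s=arm.read_state(); print(s['clock'],s['position'])"
```

```text
the job is handed in; nothing more can be done
None
the job is handed in; nothing more can be done
```

The job is handed in at about 19.5 s of robot time. All six balls are in the porcelain jar and the gripper is still holding the gate at half travel.

- **Pour:** I tipped the six balls into the hopper with the gate shut. I then laid the empty scoop flat back where it came from. The wrist camera put the handle within 1 mm of its old place and level (42.9 mm high at both ends).
- **Gate:** I drew it up in small steps. The tool rose 29.7 mm and the wrist camera's view of the red grip gave 29.6 mm, against 30 mm for half travel. The downward pull was 9.5 N, which fits half travel. As far as the coarse side view shows, the red bands were at the tops of the spring barrels.
- **Last look:** I counted six balls in the jar, and none on the chute, in the visible part of the hopper or on the bench. I planned no contact with the jars or the cup and saw no sign that any moved, but I did not measure their positions again at the end.

**Disagreements:**
- The scoop's handle middle came out about 11 mm apart when measured from the handle and from the bowl. I gripped it at the point set by the bowl.
- The cameras differed by about 2 mm on the position of the red grip. I used the wrist camera's value and nudged it by 1–2 mm as the jaws closed.

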